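# Close the loaded doughnut tin

### The job

The doughnut tin is full: put its loose lid on so that it sits fully down in the tin's mouth all round, then push the weighted red-tipped catch past upright so that it snaps over and lies on the lid. Set the lid down rather than dropping it, and leave the mug, the cup and the jar standing where they are.

Things in the scene. Friction and masses are not known exactly. Their poses are not given: they have to be found in the camera images.
- tin_mouth (a point): Centre of the open mouth of the fixed aluminium tin, at rim height. The tin is a rectangular open box, 180 mm long (x axis), 140 mm wide (y), 90 mm high, walls 4 mm (mouth 172 x 132 mm); the doughnuts in it stay 25 mm below the rim. z up; its -x end has the catch and roughly faces the robot.
- catch_pivot (a point): Axis of the catch, 105 mm from the tin's centre towards the tin's -x and 16 mm above the rim. It runs along the tin's y between two dark steel ears, 51 mm apart over the outside, 20 mm long in x, clear of the lid, rising to 6 mm above the axis. Axes as the tin's.
- catch_tip (a point): Centre of the heavy red bar at the catch's free end: 20 mm thick, 50 mm long, parallel to the tin's y, carried 60 mm from the pivot by two parallel steel rods 8 mm thick, 24 mm apart. Open, the catch stands up and leans away from the tin. These axes turn with the catch.
- catch (a joint): Catch angle, rad: 0 open (leans 0.6 rad outward), 0.6 upright, about 2.17 lying level inward with the red bar resting on the seated lid; stops at 2.23 with no lid. The bar's weight (0.18 kg catch) holds it at either end: about 1 N at the bar pushes it inward (a little more if quick: it is damped); past upright it topples over by itself in about 1 s.
- lid_grip (a point): Centre of the wooden bar handle of the loose steel lid: bar 50 mm long in the lid's x, 14 mm wide (y), 14 mm high, its underside 17 mm above the plate. This point is 42 mm above the lid's underside (so 42 mm above the counter at the start) and 30 mm above the plate's underside (so 30 mm above the rim when seated). z up.
- mug: Black ceramic mug, 76 mm across, 85 mm high, origin at the centre of its underside; a bystander.
- cup: White cup, 80 mm across, 85 mm high, origin at the centre of its underside; a bystander.
- jar: Amber glass jar with steel cap, 68 mm across, 90 mm high, origin at the centre of its underside; a bystander.
- lid: The loose steel lid, 0.2 to 0.45 kg, origin at the centre of its underside. Plate 178 x 138 x 6 mm (x, y, z); under it a plug of 166 x 126 mm, 12 mm deep, its lowest 4 mm narrower (158 x 118 mm), which enters the tin's mouth with 3 mm to spare each side. It fits either way round (half turn). z up.
Things that resemble listed ones, but are neither listed nor needed, are in the scene too. Of the things shaped like the lid, the steel one is meant.

How it is judged (in metres and radians):
On the way, in this order (a step that is already met when the one before it is completed fails the run):
1. the lid sits fully down in the mouth of the tin, the catch still open (z of lid_grip in the frame of tin_mouth below 0.033 m and horizontal distance between lid_grip and tin_mouth below 0.008 m and angle between the x axis of lid_grip and the x axis of tin_mouth, either way round below 0.1 rad and angle between lid_grip's own z axis and vertical below 0.04 rad and value of joint catch below 0.6 rad), for 0.2 s.
2. the catch has snapped over and lies on the lid (value of joint catch above 2.05 rad and z of lid_grip in the frame of tin_mouth below 0.033 m), for 0.2 s.
At the end, for the whole second after the job is handed in: The lid is seated in the tin's mouth (within 3 mm of fully down, 8 mm of centred, 0.1 rad of square, 0.04 rad of level), the catch lies over it at more than 2.05 rad and both are at rest (all of step 2 and z of lid_grip in the frame of tin_mouth above 0.027 m and horizontal distance between lid_grip and tin_mouth below 0.008 m and angle between the x axis of lid_grip and the x axis of tin_mouth, either way round below 0.1 rad and angle between lid_grip's own z axis and vertical below 0.04 rad and velocity of joint catch between -0.1 and 0.1 rad/s and linear speed of lid below 0.02 m/s); the robot touches nothing.
It fails at once if the lid is dropped: it moves faster than 0.7 m/s (a fall of some 25 mm) with no finger on it (linear speed of lid above 0.7 m/s and contact force between the fingers and lid below 0.05 N).
It fails at once if the mug is moved more than 30 mm or tipped (distance of mug from where it was at the start of the episode above 0.03 m or angle between mug's own z axis and vertical above 0.3 rad).
It fails at once if the cup is moved more than 30 mm or tipped (distance of cup from where it was at the start of the episode above 0.03 m or angle between cup's own z axis and vertical above 0.3 rad).
It fails at once if the jar is moved more than 30 mm or tipped (distance of jar from where it was at the start of the episode above 0.03 m or angle between jar's own z axis and vertical above 0.3 rad).
It also fails if it takes over 48 s, if anything falls off the work surface, if the arm or the gripper's body presses on something with over 40 N, if the wrist force passes 120 N, or if a joint passes its speed limit or range.

### The arm

A 6-joint arm with a two-finger parallel gripper is mounted at the origin on the work surface. World frame = base frame: x ahead of the robot, y to its left, z up, the work surface at z = 0. Lengths are in m, angles in degrees, forces in N, time in s.
With the tool pointing down it reaches from about 0.25 to 0.725 m from the base axis. Payload 9.7 kg.
Tool frame: the origin (TCP) lies at the very end of the fingers, on their centre line; the grasp point (between the pads) lies 19 mm behind it; z points along the fingers, y is the direction in which the jaws open and shut (so a half turn about z gives the same grasp; the last joint's range is limited). The gripper opens to 85 mm and grips with 20 to 120 N. Pads are 22 mm wide; open, the fingers measure 114 mm over their backs; the gripper's body (76 mm by 85 mm) begins 54 mm behind the grasp point. The pads swing forward as they close: fully open they stand 13 mm farther back than shut.
Start: joints at [-64.63, 4.979, 10.078, 95.1, 0, 90], TCP at [0.236, -0.497, 0.208] pointing down, gripper open.
Joint ranges: [-179.16, 179.16], [-48.56, 103.87], [-65.8, 70.77], [-126.05, 130.52], [-82.76, 87.17], [-180, 180]. Speed limits (degrees/s): [127.2, 127.2, 147.25, 180, 180, 180].

### API

Orientations are given as [roll, pitch, yaw] about the fixed x, y, z axes, in that order (R = Rz(yaw) Ry(pitch) Rx(roll)).
In Python, from workcell import bot gives the robot as it stands.
- The arm moves only by the shell command python3 -m pendant 'ROWS' [FORCE]. ROWS is JSON, a list that holds one entry, the list of rows, each a list of 7 numbers: the shift along the tool's x, y, z in cm, then the turn, a rotation vector about the tool's x, y, z in rad, then the opening in per cent of the stroke, from 0 (shut) to 100 (fully open). In form: [[[dx, dy, dz, ax, ay, az, gripper], ...]]. A call has 1 to 5 rows; each row shifts and turns the pose as measured when the row begins, along the tool's axes as they then stand; what a row does not reach is not made up. A row lasts 1/12 s, in which the tool goes at most 41.7 mm and 7.16 degrees, less where a joint would pass 70% of its speed; a pose out of reach is approached as far as the arm can. A call with a gripper value outside its range is refused whole. The fingers move at their own pace and stop on an object; FORCE is the grip in N (left out, the last holds). Time passes only in rows, so rows that do not move let the fingers close. It gives the time, the measured TCP pose, the force and the opening at its end, in the units of the state.
- bot.get_obs(): the state, without advancing time (a new reading comes with each control period).
- bot.camera(name): name is "scene" or "top"; returns the picture (480x640x3 uint8, red, green, blue); there is no depth.
- bot.get_calibration(name): a dict with "intrinsics" (3x3 intrinsics, pixels), "D" ([k1, k2, p1, p2, k3] as OpenCV has them; the pictures are not rectified), "pose" (4x4, takes a point from camera to world coordinates). Camera axes: x right, y down, z forward; pixel columns grow to the right and rows downward; lengths in m; the calibration is good to about 2 mm. A picture is of the moment at which its call begins. get_calibration takes no time and is no camera call.
- bot.job_done(): hands the job in, once; it reports no verdict.
Trained networks look in the newest picture that a camera, given by its name, has taken for a name from the list of things; names that differ only in an ending like _2 or _b are one class to them, and where a whole thing is asked for, a point or a joint stands for the part that bears it (a point fixed in the world has none). Each returns a list of dicts, best first, with "confidence" (0 to 1); they miss things now and then, are a little off and sometimes report something else, mostly with a low value. They report only what shows in the picture. A call takes as long as a camera call. They do not tell look-alikes from the thing itself.
- bot.masks_of(camera, thing): "pixels" (480x640 bool, what is visible of it) and "extent" ([left, top, right, bottom] in pixels, round what is visible of it).
- bot.mark_of(camera, thing): "uv" ([column, row] in pixels: a listed point, or the origin of a listed thing).
The state is a dict: "time": time; "q": joint angles; "qd": joint speeds; "joint_efforts": joint torques, N m; "ee_pos": TCP position; "tcp_rot": TCP orientation; "wrist_force": force on the tool from outside, world axes, zero at the start; "torque": the same for the moment, N m; "opening": finger opening in m.
Only numpy, scipy, OpenCV 4.12 (cv2) and the standard library are available. Lean on these libraries where they do the work, as an engineer would, in place of code of your own. Each camera call takes 0.05 s, during which the arm holds its last target. There are 200 camera calls.

## Working session

There is one attempt and no reset: what is moved stays moved. The work goes in short steps, Python scripts to look and compute and a shell command to move; the robot and the scene stay as the last step left them, time stands still between calls to the robot, and variables do not carry over. Pictures are saved under pics/ and viewed, about 8 in all and at most 12, crops included, and the job is handed in when it is done.

```bash
ls; mkdir -p pics
python3 - <<'E'
from workcell import bot
import cv2
for c in("scene","top"):
    im=bot.camera(c); cv2.imwrite(f"pics/{c}0.png",im[:,:,::-1])
    k=bot.get_calibration(c); print(c,k["intrinsics"],k["D"],k["pose"])
    for t in ["tin_mouth","catch_pivot","catch_tip","lid_grip","mug","cup","jar","lid"]:
        print(t,[(r["uv"],round(r["confidence"],2)) for r in bot.mark_of(c,t)][:4])
o=bot.get_obs();print(o)
E
```

```text
pics
scene [[615.63945766   0.         316.33687795]
 [  0.         615.63945766 227.92546204]
 [  0.           0.           1.        ]] [-0.1454064  0.         0.         0.         0.       ] [[ 0.08380963  0.64595991 -0.75875671  1.53437281]
 [ 0.99634367 -0.06699846  0.05301419 -0.08217576]
 [-0.01659049 -0.76042554 -0.64921318  1.00816191]
 [ 0.          0.          0.          1.        ]]
tin_mouth [([405.4, 252.4], 0.67)]
catch_pivot [([392.1, 216.8], 0.71)]
catch_tip [([389.4, 191.1], 0.95)]
lid_grip [([214.2, 202.1], 0.7), ([258.9, 263.7], 0.57)]
mug [([490.3, 264.3], 0.87)]
cup [([131.1, 254.9], 0.89)]
jar [([338.0, 348.3], 0.72)]
lid [([219.5, 211.3], 0.92), ([256.7, 278.1], 0.76)]
top [[461.97952058   0.         314.45367256]
 [  0.         461.97952058 237.46209383]
 [  0.           0.           1.        ]] [-0.05902807  0.          0.          0.          0.        ] [[-0.02914054 -0.9930335   0.11417223  0.3829507 ]
 [-0.99951066  0.03024718  0.00797202  0.0132635 ]
 [-0.01136987 -0.11388405 -0.99342898  1.22349951]
 [ 0.          0.          0.          1.        ]
[... 282 characters left out ...]
 [([420.8, 329.1], 0.71), ([376.9, 237.7], 0.58)]
{'time': 0.9, 'q': array([-6.46292862e+01,  4.97682653e+00,  1.00787034e+01,  9.50996938e+01,
       -5.34701527e-04,  8.99999082e+01]), 'qd': array([-0.13620108, -0.03471906, -0.02526063,  0.01619033,  0.02372847,
        0.08865666]), 'joint_efforts': array([ 1.58011655e-03, -5.20101714e+01,  4.64851320e+01,  1.67141228e-03,
        3.35686218e-05,  4.02391072e-05]), 'ee_pos': array([ 0.23565622, -0.49695296,  0.20760843]), 'tcp_rot': array([1.79997817e+02, 5.34705025e-04, 2.53708056e+01]), 'wrist_force': array([-0.02610213, -0.28569532,  0.03905491]), 'torque': array([ 0.01443887, -0.02710978, -0.0263443 ]), 'opening': 0.08512916174804662}
```

View pics/scene0.png

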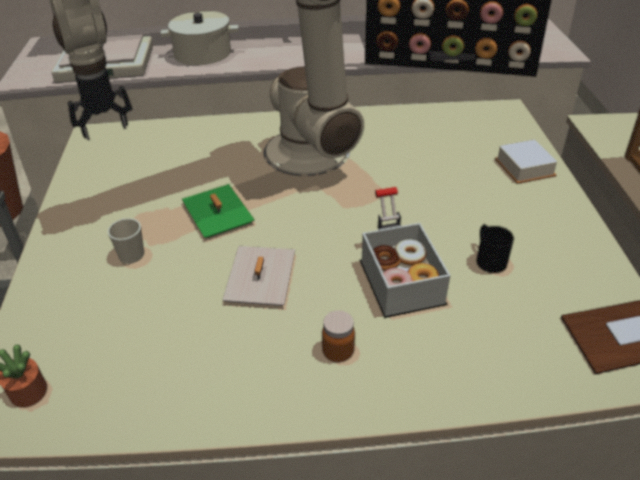

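View pics/top0.png

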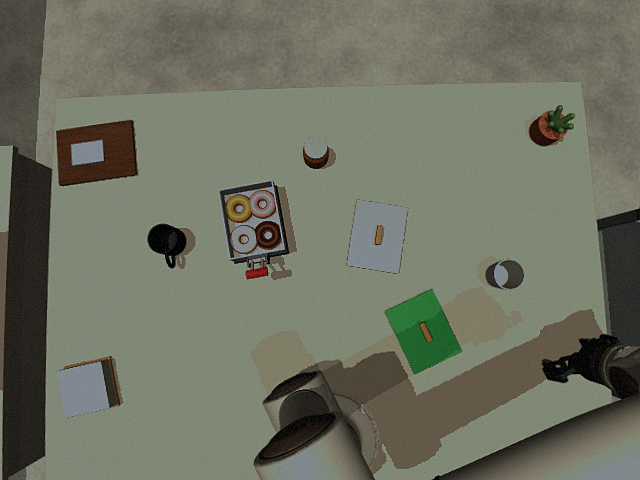

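The steel lid is the grey plate (top 378,236; scene 258,268). The green one (top 424,331) is the look-alike. The tin is at top (255,222), with the red catch bar at its lower end (257,272).

```bash
cat > h.py <<'E'
from workcell import bot
import numpy as np, cv2
from scipy.optimize import least_squares
C={c:bot.get_calibration(c) for c in("scene","top")}
def K(c): return np.array(C[c]["intrinsics"]),np.array(C[c]["D"]),np.array(C[c]["pose"])
def plane(c,uv,z):
    k,d,P=K(c); n=cv2.undistortPoints(np.float64(uv).reshape(-1,1,2),k,d).reshape(-1,2)
    r=np.c_[n,np.ones(len(n))]@P[:3,:3].T; o=P[:3,3]
    return o+r*((z-o[2])/r[:,2])[:,None]
def proj(c,X):
    k,d,P=K(c); I=np.linalg.inv(P)
    return cv2.projectPoints(np.float64(X).reshape(-1,3),cv2.Rodrigues(I[:3,:3])[0],I[:3,3],k,d)[0].reshape(-1,2)
def tri(u,v):
    return least_squares(lambda X:np.r_[proj("scene",X)[0]-u,proj("top",X)[0]-v],[.4,0,.05])
E
python3 - <<'E'
from h import *
for n,u,v in [("tin",[405.4,252.4],[250.6,219.3]),("tip",[389.4,191.1],[254.8,273.7]),("lidgrip",[258.9,263.7],[381,233]),("mug",[490.3,264.3],[170.4,241]),("cup",[131.1,254.9],[493.5,273.6]),("jar",[338,348.3],[315.9,157.2])]:
    r=tri(u,v);print(n,r.x.round(4),r.fun.round(1))
print("pivot@.106",plane("scene",[392.1,216.8],.106))
for c in C:
    im=bot.camera(c)
    for m in bot.masks_of(c,"lid"):
        p=np.argwhere(m["pixels"])[:,::-1]
        w=plane(c,p,.018)[:,:2]
        print(c,m["confidence"],np.median(im[m["pixels"]],0),cv2.minAreaRect((w*1000).astype(np.float32)),w.mean(0))
s=bot.camera("scene");t=bot.camera("top")
a=cv2.resize(s[170:320,345:465],None,fx=4,fy=4,interpolation=cv2.INTER_CUBIC)[:, :, ::-1]
b=cv2.resize(t[170:290,200:300],None,fx=5,fy=5,interpolation=cv2.INTER_CUBIC)[:, :, ::-1]
cv2.imwrite("pics/ca.png",a); cv2.imwrite("pics/cb.png",b)
E
```

```text
tin [0.5636 0.1802 0.0897] [-0.1  0.  -0.1 -0. ]
tip [0.4257 0.1636 0.1556] [-0.6  0.1 -0.6 -0.1]
lidgrip [ 0.5243 -0.1452  0.0498] [-0.9 -0.1 -1.  -0. ]
mug [ 0.5253  0.4065 -0.0048] [ 1.8 -0.4  2.1  0.3]
cup [ 0.4127 -0.4548  0.    ] [ 1.9  0.4  2.  -0.1]
jar [0.7429 0.0125 0.0019] [ 0.1 -0.   0.1  0. ]
pivot@.106 [[0.45866267 0.16848136 0.106     ]]
scene 0.72 [ 51. 123.  61.] ((278.3992919921875, -250.15951538085938), (187.66160583496094, 141.41929626464844), 23.058027267456055) [ 0.28222631 -0.24986772]
scene 0.57 [181. 171. 161.] ((523.1209716796875, -143.43255615234375), (144.2440948486328, 189.4938201904297), 79.72796630859375) [ 0.52788973 -0.14413049]
top 0.94 [ 36. 100.  47.] ((271.35247802734375, -249.0333709716797), (181.9366455078125, 141.76461791992188), 23.201478958129883) [ 0.27021171 -0.24996194]
top 0.64 [128. 137. 141.] ((521.4655151367188, -143.34085083007812), (141.50881958007812, 181.70176696777344), 79.1190414428711) [ 0.52074254 -0.14299758]
top 0.35 [118.  88.  62.] ((547.6381225585938, 182.1993408203125), (251.1078643798828, 159.98667907714844), 8.719457626342773) [0.5613295  0.18432122]
```

View pics/cb.png

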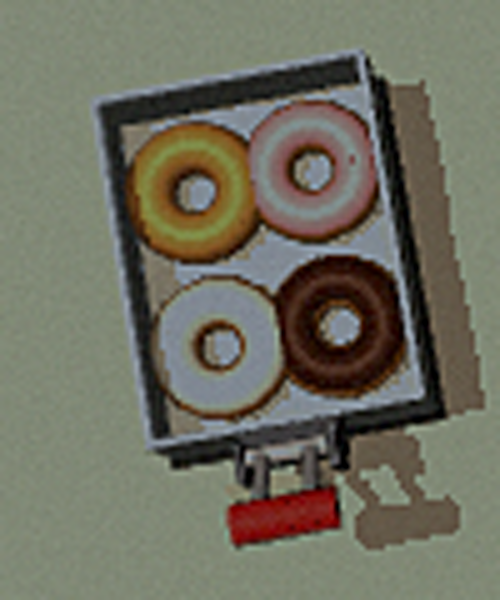

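View pics/ca.png

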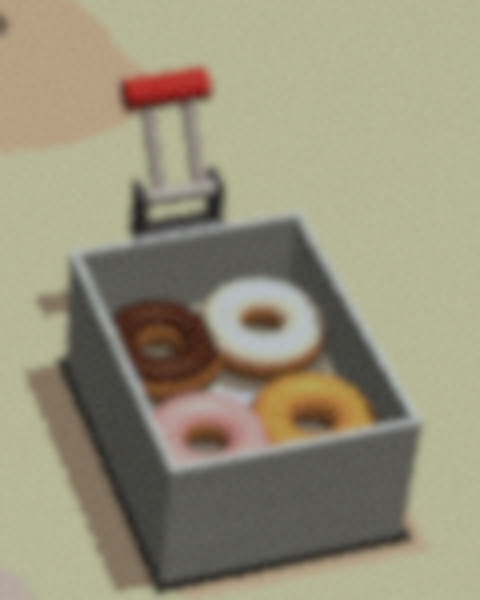

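Run:
```python
from h import *
t=(np.array([(95,100),(362,52),(440,405),(150,450)])+.5)/5-.5+[200,170]
s=(np.array([(418,425),(170,470),(72,258),(300,217)])+.5)/4-.5+[345,170]
L=np.array([(.09,.07),(.09,-.07),(-.09,-.07),(-.09,.07)])
s=s  # scene: br=(+x,+y), bl=(+x,-y), tl=(-x,-y), tr=(-x,+y)
def mod(p,z=.09):
    R=np.array([[np.cos(p[2]),-np.sin(p[2])],[np.sin(p[2]),np.cos(p[2])]])
    return np.c_[L@R.T+p[:2],np.full(4,z)]
for nm,f in [("both",1),("top",0),("scene",2)]:
    g=lambda p:np.r_[(proj("top",mod(p))-t).ravel()*(f<2),(proj("scene",mod(p))-s).ravel()*(f>0)]
    r=least_squares(g,[.56,.18,.1]);print(nm,r.x[:2].round(4),np.degrees(r.x[2]).round(2),r.fun.round(1))
for c,q in(("top",t),("scene",s)):print(plane(c,q,.09).round(4))
o=bot.get_obs()
print(o["time"])
```

```text
both [0.5648 0.1772] 8.81 [-0.2 -0.5  1.1 -1.1 -2.  -1.5  0.2 -0.2  0.5 -0.9 -0.3  0.2 -1.  -2.
 -0.3 -1.8]
top [0.5626 0.1767] 9.07 [-0.1  0.4  1.2 -0.4 -1.6 -0.8  0.6  0.8  0.  -0.  -0.  -0.  -0.  -0.
 -0.  -0. ]
scene [0.568  0.1772] 8.53 [-0.  -0.   0.  -0.  -0.  -0.   0.  -0.   0.7  0.4 -0.3  1.2 -0.6 -1.2
  0.2 -0.8]
[[0.6416 0.2597 0.09  ]
 [0.6617 0.1247 0.09  ]
 [0.4827 0.0895 0.09  ]
 [0.4647 0.2332 0.09  ]]
[[0.6454 0.2585 0.09  ]
 [0.664  0.1225 0.09  ]
 [0.4937 0.0954 0.09  ]
 [0.4716 0.2319 0.09  ]]
1.2
```

```bash
cat > to.py <<'E'
import sys
from h import *
from scipy.spatial.transform import Rotation as Ro
x,y,z,yaw=map(float,sys.argv[1:5]); o=bot.get_obs()
R=Ro.from_euler("xyz",o["tcp_rot"],degrees=True); T=Ro.from_euler("xyz",[180,0,yaw],degrees=True)
print("t",o["time"],"pos",o["ee_pos"].round(4),"rot",o["tcp_rot"].round(2),"F",o["wrist_force"].round(1),"open",round(o["opening"],4),"q",o["q"].round(0))
print("cm",(R.inv().apply(np.array([x,y,z])-o["ee_pos"])*100).round(2),"rad",(R.inv()*T).as_rotvec().round(4))
E
python3 -m pendant '[[[0,0,0,0,0,0.125,60],[0,0,0,0,0,0.125,60],[0,0,0,0,0,0.125,60],[0,0,0,0,0,0.125,60],[0,0,0,0,0,0.125,60]]]' 40; python3 to.py .5225 -.1435 .2 -10.6
```

```text
time: 1.62
ee_pos: [0.2357, -0.4969, 0.2076]
tcp_rot: [-180.0, -0.0, -10.7]
wrist_force: [0.8, 1.0, 0.3]
opening: 0.0513
t 1.6167 pos [ 0.2357 -0.4969  0.2076] rot [-180.     -0.    -10.67] F [0.8 1.  0.3] open 0.0513 q [-65.   5.  10.  95.   0. 126.]
cm [ 21.64 -40.05   0.76] rad [-0.     -0.     -0.0013]
```

```bash
for i in 1; do R='x'; done
python3 -m pendant '[[[0,0,0,0,0,-0.125,60],[0,0,0,0,0,-0.125,60],[0,0,0,0,0,-0.125,60],[0,0,0,0,0,-0.125,60],[0,0,0,0,0,-0.125,60]]]' >/dev/null
python3 -m pendant '[[[0,0,0,0,0,-0.125,60],[0,0,0,0,0,-0.125,60],[0,0,0,0,0,-0.125,60],[0,0,0,0,0,-0.125,60],[0,0,0,0,0,-0.125,60]]]' >/dev/null
python3 -m pendant '[[[0,0,0,0,0,-0.125,60],[0,0,0,0,0,-0.125,60],[0,0,0,0,0,-0.125,60],[0,0,0,0,0,-0.125,60],[0,0,0,0,0,-0.125,60]]]' >/dev/null
python3 -m pendant '[[[0,0,0,0,0,-0.125,60],[0,0,0,0,0,-0.125,60],[0,0,0,0,0,-0.125,60],[0,0,0,0,0,-0.125,60],[0,0,0,0,0,-0.125,60]]]' >/dev/null
python3 -m pendant '[[[0,0,0,0,0,-0.125,60],[0,0,0,0,0,-0.125,60],[0,0,0,0,0,-0.125,60],[0,0,0,0,0,-0.125,60],[0,0,0,0,0,-0.125,60]]]'; python3 to.py .5225 -.1435 .2 169.4
```

```text
time: 3.7
ee_pos: [0.2357, -0.497, 0.2076]
tcp_rot: [180.0, -0.0, 167.4]
wrist_force: [0.7, 0.3, 0.3]
opening: 0.051
t 3.7 pos [ 0.2357 -0.497   0.2076] rot [180.    -0.   167.42] F [0.7 0.3 0.3] open 0.051 q [-65.   5.  10.  95.   0. -52.]
cm [-20.29  40.75   0.76] rad [ 0.     -0.     -0.0346]
```

```bash
python3 -m pendant '[[[-1.7,3.4,0,0,0,0,60],[-1.7,3.4,0,0,0,0,60],[-1.7,3.4,0,0,0,0,60],[-1.7,3.4,0,0,0,0,60],[-1.7,3.4,0,0,0,0,60]]]' >/dev/null
python3 -m pendant '[[[-1.7,3.4,0,0,0,0,60],[-1.7,3.4,0,0,0,0,60],[-1.7,3.4,0,0,0,0,60],[-1.7,3.4,0,0,0,0,60],[-1.7,3.4,0,0,0,0,60]]]'; python3 to.py .5225 -.1435 .08 169.4
```

```text
time: 4.53
ee_pos: [0.4778, -0.1925, 0.2067]
tcp_rot: [-179.9, 0.1, 167.5]
wrist_force: [0.8, -0.7, -0.1]
opening: 0.0512
t 4.5333 pos [ 0.4778 -0.1925  0.2067] rot [-1.7992e+02  8.0000e-02  1.6747e+02] F [ 0.8 -0.7 -0.1] open 0.0512 q [-22.   0.   5.  95.  -0.  -9.]
cm [-3.28  5.77 12.66] rad [-0.0015  0.0013 -0.0337]
```

```bash
python3 -m pendant '[[[-1.1,1.9,3,0,0,0,60],[-1.1,1.9,3,0,0,0,60],[-1.1,1.9,3,0,0,0,60],[0,0,3,0,0,-0.034,60],[0,0,0,0,0,0,60]]]'; python3 to.py .5225 -.1435 .08 169.4
python3 - <<'E'
from h import *
for c in C:
    im=bot.camera(c)
    print(c,[(r["uv"],round(r["confidence"],2)) for r in bot.mark_of(c,"lid_grip")])
    u,v=proj(c,[.5225,-.1435,.04])[0].astype(int)
    cv2.imwrite(f"pics/g_{c}.png",cv2.resize(im[v-60:v+60,u-60:u+60],None,fx=4,fy=4,interpolation=cv2.INTER_CUBIC)[:,:,::-1]); 
a=np.hstack([cv2.imread("pics/g_scene.png"),cv2.imread("pics/g_top.png")])
cv2.imwrite("pics/g.png",cv2.resize(a,(800,400)))
E
```

```text
time: 4.95
ee_pos: [0.53, -0.1346, 0.0844]
tcp_rot: [-179.9, 0.5, 170.0]
wrist_force: [-1.1, 1.8, -1.1]
opening: 0.0516
t 4.95 pos [ 0.53   -0.1346  0.0844] rot [-179.92    0.46  170.01] F [-1.1  1.8 -1.1] open 0.0516 q [-14.   3.  -5.  81.  -0.  -4.]
cm [ 0.58 -1.    0.44] rad [-0.0014  0.008   0.0106]
scene [([257.6, 264.4], 0.6)]
top [([378.7, 232.0], 0.86), ([425.7, 332.4], 0.75), ([250.2, 217.1], 0.17)]
```

View pics/g.png

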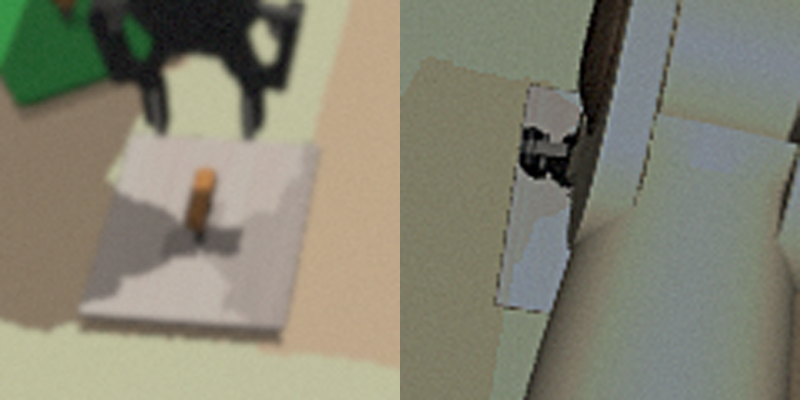

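The scene half shows the fingers above the lid and straddling the wooden bar (crop 200,200). In the top half the arm hides the bar. I'll correct the pose, then descend.

```bash
python3 -m pendant '[[[0.3,-0.5,0,0,0.008,0.01,60],[0.3,-0.5,0,0,0,0,60],[0,0,0,0,0,0,60]]]' >/dev/null; python3 to.py .5225 -.1435 .025 169.4
python3 -c "
from h import *
print(plane('scene',[[257.6,264.4],[258.9,263.7]],.042),tri([257.6,264.4],[378.7,232.0]).x, tri([258.2,264],[380,232.5]).x)"
```

```text
t 5.4 pos [ 0.5262 -0.1487  0.0986] rot [-179.83    1.01  168.9 ] F [-0.8 -0.5 -0.3] open 0.0514 q [-16.   3.  -4.  82.  -0.  -5.]
cm [0.59 0.47 7.35] rad [-0.003   0.0177 -0.0087]
[[ 0.51847356 -0.14660431  0.042     ]
 [ 0.51646527 -0.1436217   0.042     ]] [ 0.52682408 -0.14436793  0.04962186] [ 0.52551939 -0.14500277  0.04986731]
```

```bash
python3 -m pendant '[[[0,0,0,0,0,0,60],[0.5,0.5,1.5,0,0.018,-0.009,60],[0,0,1.5,0,0,0,60],[0,0,0,0,0,0,60],[0,0,0,0,0,0,60]]]' >/dev/null; python3 to.py .5225 -.144 .025 169.4
```

```text
t 5.8167 pos [ 0.5226 -0.1446  0.0698] rot [-1.7981e+02  1.6000e-01  1.6925e+02] F [-0.3  0.1  0.6] open 0.0514 q [-15.   3.  -7.  80.  -0.  -5.]
cm [0.04 0.07 4.48] rad [-0.0033  0.0027 -0.0026]
```

```bash
python3 -m pendant '[[[0,0.07,1.5,0,0,0,60],[0,0,1.5,0,0,0,60],[0,0,1,0,0,0,60],[0,0,0,0,0,0,60],[0,0,0,0,0,0,60]]]' >/dev/null; python3 to.py .5225 -.144 .025 169.4
```

```text
t 6.2333 pos [ 0.5232 -0.1436  0.0299] rot [-1.7981e+02  1.7000e-01  1.6930e+02] F [0.1 0.  0.2] open 0.0516 q [-15.   4. -11.  75.  -0.  -5.]
cm [ 0.06 -0.05  0.49] rad [-0.0033  0.0029 -0.0018]
```

```bash
python3 -m pendant '[[[0,0,0.5,0.0,0,0,60],[0,0,0,0,0,0,60],[0,0,0,0,0,0,0],[0,0,0,0,0,0,0],[0,0,0,0,0,0,0]]]' 60 >/dev/null
python3 -m pendant '[[[0,0,0,0,0,0,0],[0,0,0,0,0,0,0],[0,0,0,0,0,0,0],[0,0,0,0,0,0,0],[0,0,0,0,0,0,0]]]' >/dev/null; python3 to.py .5225 -.144 .025 169.4
```

```text
t 7.0667 pos [ 0.5249 -0.144   0.0281] rot [-179.79    0.41  169.3 ] F [-0.6  0.5  0.2] open -0.0004 q [-15.   4. -11.  75.  -0.  -5.]
cm [ 0.24 -0.04  0.31] rad [-0.0036  0.0072 -0.0018]
```

Run:
```python
from h import *
for c in C:
    im=bot.camera(c); u,v=proj(c,[.5225,-.1435,.04])[0].astype(int)
    cv2.imwrite(f"pics/g_{c}.png",cv2.resize(im[v-60:v+60,u-60:u+60],None,fx=4,fy=4,interpolation=cv2.INTER_CUBIC)[:,:,::-1]); 
    print(c,u,v,proj(c,bot.get_obs()["ee_pos"]))
a=np.hstack([cv2.imread("pics/g_scene.png"),cv2.imread("pics/g_top.png")])
cv2.imwrite("pics/g2.png",cv2.resize(a,(800,400)))
```

```text
scene 259 266 [[259.25588322 270.67762558]]
top 378 234 [[378.4042754  233.78929846]]
```

View pics/g2.png

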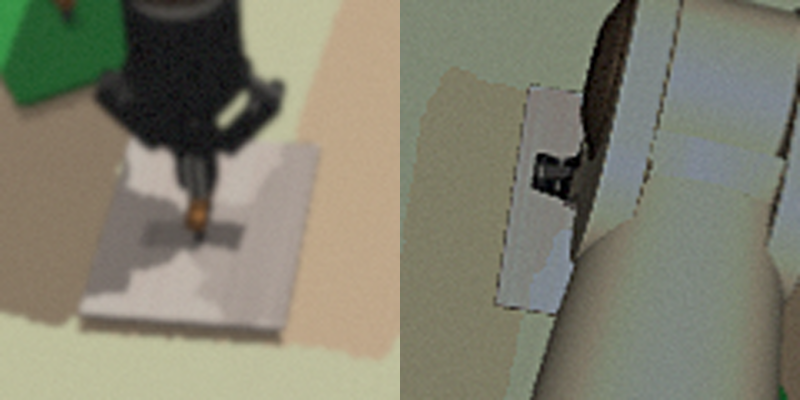

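The fingers appear shut, with their ends near crop (195,200) covering the rear half of the bar. I'll compare that with where the reported TCP should project.

Run:
```python
from h import *
u0,v0=259-60,266-60
f=lambda X:((proj("scene",X)[0]-[u0,v0])*10/3).round(0)
print("hover tcp",f([.53,-.1346,.0844]),f([.53,-.1346,.0944]), "seen 201,131")
print("now tcp",f([.525,-.144,.028]),"seen ~195,200; +20mm",f([.525,-.144,.048]))
a=np.radians(-10.8);c=np.array([.522,-.144]);e=np.array([np.cos(a),np.sin(a)])
for z in(.035,.049):print("handle ends",z,f([*(c-.025*e),z]),f([*(c+.025*e),z]))
im=bot.camera("scene")[v0:v0+120,u0:u0+120]
cv2.imwrite("pics/g3.png",cv2.resize(im[25:85,30:90],(600,600),interpolation=cv2.INTER_CUBIC)[:,:,::-1])
```

```text
hover tcp [209. 159.] [207. 148.] seen 201,131
now tcp [201. 216.] seen ~195,200; +20mm [199. 195.]
handle ends 0.035 [206. 180.] [194. 231.]
handle ends 0.049 [205. 165.] [192. 216.]
```

View pics/g3.png

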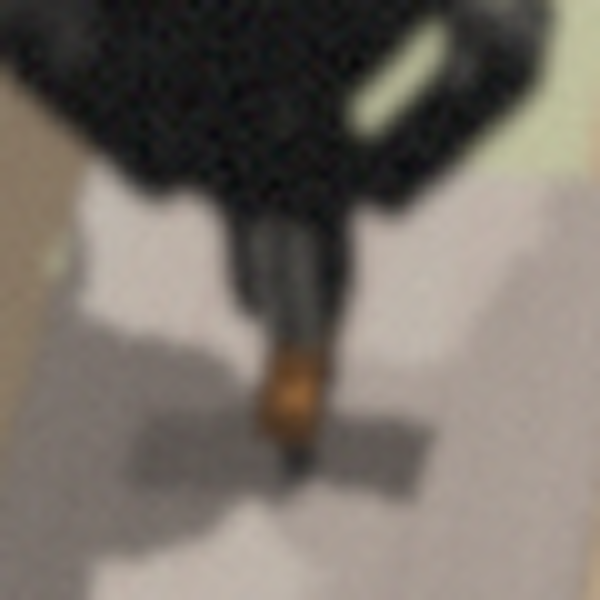

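```bash
python3 to.py .5225 -.144 .025 169.4
python3 -m pendant '[[[0,0,0,0,0,0,60],[0,0,0,0,0,0,60],[0,0,0,0,0,0,60],[0,0,0,0,0,0,60],[0,0,0,0,0,0,60]]]' ; python3 to.py .5225 -.144 .025 169.4
python3 -m pendant '[[[0.2,0,0.4,0,0.007,0,60],[0,0,0,0,0,0,60],[0,0,0,0,0,0,60]]]' >/dev/null; python3 to.py .5225 -.144 .025 169.4
python3 - <<'E'
from h import *
im=bot.camera("scene")
cv2.imwrite("pics/g4.png",cv2.resize(im[220:300,210:310],(800,600),interpolation=cv2.INTER_CUBIC)[:,:,::-1])
E
```

```text
t 7.2167 pos [ 0.5248 -0.144   0.028 ] rot [-179.79    0.4   169.3 ] F [-0.3  0.9 -0.4] open 0.0001 q [-15.   4. -11.  75.  -0.  -5.]
cm [ 0.23 -0.04  0.3 ] rad [-0.0036  0.0071 -0.0018]
time: 7.63
ee_pos: [0.5248, -0.144, 0.0279]
tcp_rot: [-179.8, 0.4, 169.3]
wrist_force: [0.1, 0.2, 0.7]
opening: 0.0511
t 7.6333 pos [ 0.5248 -0.144   0.0279] rot [-179.79    0.39  169.3 ] F [0.1 0.2 0.7] open 0.0511 q [-15.   4. -11.  75.  -0.  -5.]
cm [ 0.23 -0.04  0.29] rad [-0.0036  0.0069 -0.0018]
t 7.8833 pos [ 0.5226 -0.1436  0.0235] rot [-1.7979e+02 -5.0000e-02  1.6930e+02] F [-0.1 -0.7  1.2] open 0.0512 q [-15.   4. -11.  75.  -0.  -5.]
cm [ 0.01 -0.04 -0.15] rad [-0.0036 -0.0009 -0.0018]
```

View pics/g4.png

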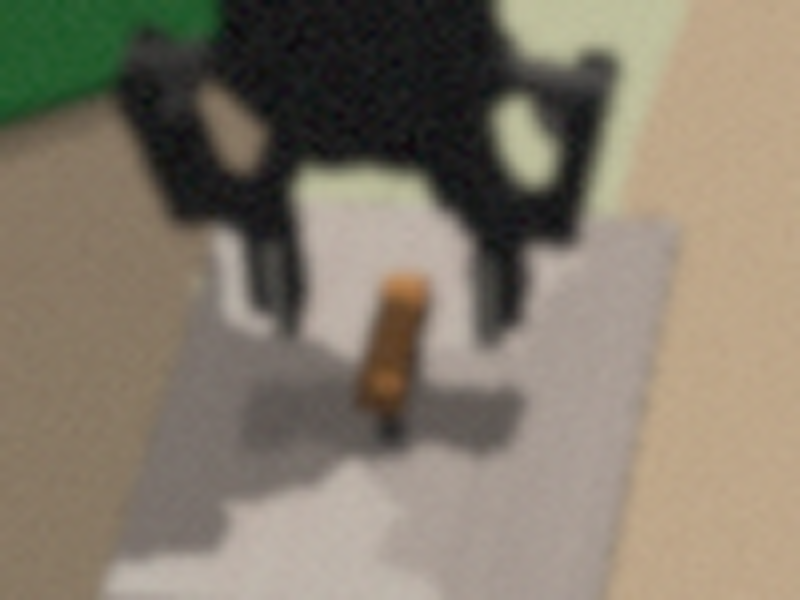

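The finger tips show well above the plate: at (285,335) and (490,340), with their shadows lower down at y≈420. So they hang about 2 cm higher than reported. I'll descend in small, force-watched steps.

```bash
python3 -m pendant '[[[0,0,0.5,0,0,0,60],[0,0,0,0,0,0,60],[0,0,0,0,0,0,60]]]'
python3 -m pendant '[[[0,0,0.5,0,0,0,60],[0,0,0,0,0,0,60],[0,0,0,0,0,0,60]]]'
python3 - <<'E'
from h import *
im=bot.camera("scene")
cv2.imwrite("pics/g5.png",cv2.resize(im[220:300,210:310],(800,600),interpolation=cv2.INTER_CUBIC)[:,:,::-1])
for p in([.5226,-.1436,.0235],[.5226,-.1436,.0435]):print(proj("scene",p))
E
```

```text
time: 8.18
ee_pos: [0.5225, -0.1436, 0.0177]
tcp_rot: [-179.8, -0.1, 169.3]
wrist_force: [-0.3, 0.5, 0.0]
opening: 0.0516
time: 8.43
ee_pos: [0.5224, -0.1436, 0.012]
tcp_rot: [-179.8, -0.1, 169.3]
wrist_force: [0.1, 0.2, 0.4]
opening: 0.0517
[[259.58167064 271.39698137]]
[[258.89561011 265.08976618]]
```

View pics/g5.png

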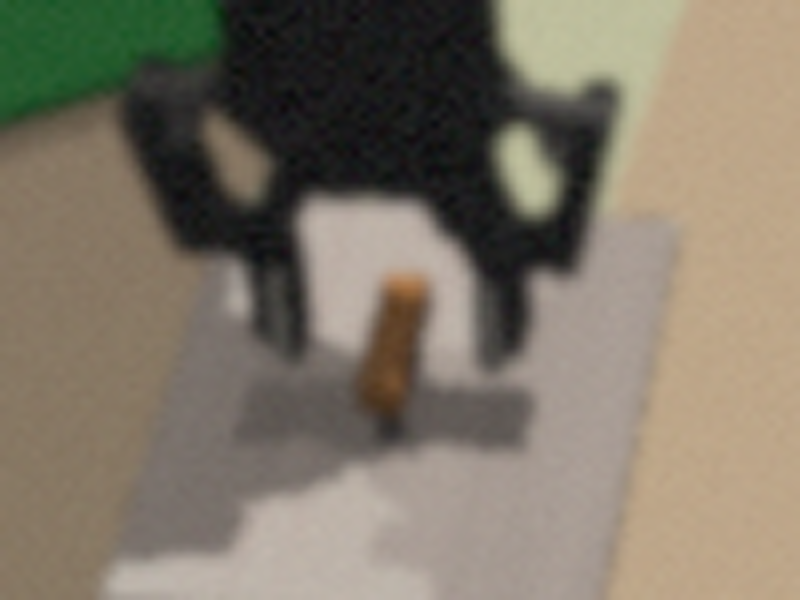

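Reported z is now 0.012, below the plate top, with no contact. The picture puts the tips (290,355 and 495,362) at about z 0.033, so the true TCP is about 18 mm above the reading. I'll go 3 mm further and grip.

```bash
python3 -m pendant '[[[0,0,0.3,0,0,0,60],[0,0,0,0,0,0,60],[0,0,0,0,0,0,0],[0,0,0,0,0,0,0],[0,0,0,0,0,0,0]]]' 60
python3 -m pendant '[[[0,0,0,0,0,0,0],[0,0,0,0,0,0,0],[0,0,0,0,0,0,0],[0,0,0,0,0,0,0]]]'
```

```text
time: 8.9
ee_pos: [0.5224, -0.1436, 0.0087]
tcp_rot: [-179.8, -0.1, 169.3]
wrist_force: [0.6, -0.5, -0.5]
opening: 0.0158
time: 9.23
ee_pos: [0.5225, -0.1437, 0.009]
tcp_rot: [-179.8, -0.1, 169.3]
wrist_force: [1.2, 0.7, -0.0]
opening: 0.0126
```

```bash
python3 -m pendant '[[[0,0,-1,0,0,0,0],[0,0,-2,0,0,0,0],[0,0,-3,0,0,0,0],[0,0,-3,0,0,0,0],[0,0,-3,0,0,0,0]]]' 
python3 -m pendant '[[[0,0,-2,0,0,0,0],[0,0,-1,0,0,0,0],[0,0,0,0,0,0,0],[0,0,0,0,0,0,0],[0,0,0,0,0,0,0]]]' 
python3 to.py .564 .178 .16 188.8
python3 - <<'E'
from h import *
from scipy.spatial.transform import Rotation as Ro
o=bot.get_obs();print(o["torque"].round(2))
for c in C:
    im=bot.camera(c)
    print([(r["uv"],round(r["confidence"],2)) for r in bot.mark_of(c,"lid_grip")])
    for m in bot.masks_of(c,"lid"):
        p=np.argwhere(m["pixels"])[:,::-1]; z=o["ee_pos"][2]+.018-.003+.012-.018+.0+.0
        w=plane(c,p,.17)[:,:2]; r=cv2.minAreaRect((w*1000).astype(np.float32)); print(c,round(m["confidence"],2),np.median(im[m["pixels"]],0),r)
E
```

```text
time: 9.65
ee_pos: [0.5177, -0.1418, 0.1267]
tcp_rot: [-179.9, -1.0, 169.3]
wrist_force: [0.8, 0.5, -2.4]
opening: 0.0123
time: 10.07
ee_pos: [0.52, -0.1422, 0.1676]
tcp_rot: [-179.8, -0.3, 169.3]
wrist_force: [0.3, -0.3, -2.1]
opening: 0.0127
t 10.0667 pos [ 0.52   -0.1422  0.1676] rot [-179.83   -0.35  169.31] F [ 0.3 -0.3 -2.1] open 0.0127 q [-15.   3.   4.  91.  -0.  -4.]
cm [ 1.62 32.29  0.67] rad [-0.0019 -0.0065 -0.3402]
[-0.   -0.03  0.03]
[([254.9, 211.8], 0.94)]
scene 0.7 [40. 92. 47.] ((472.5850830078125, -232.6786346435547), (157.81427001953125, 101.56854248046875), 23.312177658081055)
scene 0.59 [166. 155. 146.] ((514.5310668945312, -142.17733764648438), (144.28843688964844, 191.26548767089844), 79.86759948730469)
[([388.3, 228.8], 0.63)]
top 0.94 [126. 125. 120.] ((526.4454345703125, -101.58914184570312), (58.94670486450195, 178.9370880126953), 79.3327407836914)
top 0.94 [ 39. 113.  51.] ((256.3326416015625, -278.35406494140625), (48.783451080322266, 88.93767547607422), 78.76618194580078)
```

```bash
python3 -m pendant '[[[0,0,0,0,0,-0.112,0],[0,0,0,0,0,-0.112,0],[0,0,0,0,0,-0.112,0],[0,0,0,0,0,0,0],[0,0,0,0,0,0,0]]]' >/dev/null
python3 to.py .5642 .1783 .17 188.5
```

```text
t 10.7833 pos [ 0.5189 -0.1419  0.1647] rot [ 179.93   -0.64 -170.83] F [ 0.1  0.8 -1.7] open 0.0124 q [-15.   3.   4.  91.  -0. -24.]
cm [-9.57 30.89 -0.6 ] rad [ 0.0012 -0.0112  0.0117]
```

```bash
cat > rot.txt <<'E'
E
python3 - <<'E'
# refine tin pose on saved first pictures: maximise image gradient along the projected outer rim edges
from h import *
G={}
for c in C:
    g=cv2.GaussianBlur(cv2.imread(f"pics/{c}0.png").astype(np.float32),(0,0),1.0)
    G[c]=sum(np.hypot(cv2.Sobel(g[:,:,i],5,1,0),cv2.Sobel(g[:,:,i],5,0,1)) for i in range(3))
s=np.linspace(-.9,.9,60)
def rim(p,lx,ly):
    L=np.r_[np.c_[s*lx,s*0+ly],np.c_[s*lx,s*0-ly],np.c_[s*0+lx,s*ly],np.c_[(s*0-lx),s*ly]]
    a=p[2];R=np.array([[np.cos(a),-np.sin(a)],[np.sin(a),np.cos(a)]])
    return np.c_[L@R.T+p[:2],np.full(len(L),.09)]
def sc(p,cs):
    t=0
    for c in cs:
        for lx,ly in((.09,.07),(.086,.066)):
            q=proj(c,rim(p,lx,ly)).astype(np.float32)
            t+=cv2.remap(G[c],q[:,:1],q[:,1:],1).mean()
    return -t
from scipy.optimize import differential_evolution as de
for cs in(["scene"],["top"],["scene","top"]):
    r=de(sc,[(.545,.585),(.16,.2),(.08,.24)],args=(cs,),seed=1);print(cs,r.x[:2].round(4),np.degrees(r.x[2]).round(2),r.fun)
E
```

```text
['scene'] [0.5703 0.1749] 9.02 -834.3074340820312
['top'] [0.5625 0.1777] 8.76 -1194.2601318359375
['scene', 'top'] [0.5631 0.1769] 8.52 -1888.063232421875
```

```bash
python3 -m pendant '[[[-1.2,3.9,0,0,0,0,0],[-1.2,3.9,0,0,0,0,0],[-1.2,3.9,0,0,0,0,0],[-1.2,3.9,0,0,0,0,0],[-1.2,3.9,0,0,0,0,0]]]' >/dev/null
python3 -m pendant '[[[-1.2,3.9,0,0,0,0,0],[-0.5,2,0,0,0,0,0],[0,0,0,0,0,0,0],[0,0,0,0,0,0,0],[0,0,0,0,0,0,0]]]' >/dev/null
python3 to.py .5635 .1777 .17 188.7
```

```text
t 11.6167 pos [0.5583 0.1295 0.1609] rot [ 179.99   -0.78 -173.35] F [ 0.1 -0.5 -1.5] open 0.0125 q [13.  8.  9. 91.  0.  6.]
cm [-1.06  4.72 -0.93] rad [ 0.0004 -0.0137 -0.0358]
```

```bash
python3 -m pendant '[[[-0.5,2.3,0,0,-0.014,-0.036,0],[-0.5,2.3,0,0,0,0,0],[0,0,0,0,0,0,0],[0,0,0,0,0,0,0],[0,0,0,0,0,0,0]]]' >/dev/null
python3 to.py .5635 .1777 .17 188.7
python3 -m pendant '[[[0,0,0,0,0,0,0],[0,0,0,0,0,0,0]]]' >/dev/null
python3 to.py .5635 .1777 .17 188.7
```

```text
t 12.0333 pos [0.5626 0.1718 0.1607] rot [-1.7994e+02  1.0000e-02 -1.7202e+02] F [ 0.3 -0.  -3. ] open 0.0125 q [17. 10. 10. 90. -0.  9.]
cm [-0.17  0.57 -0.93] rad [-0.001   0.0001 -0.0126]
t 12.2 pos [0.5627 0.1695 0.1609] rot [-179.92    0.   -172.22] F [ 0.4 -0.3 -2.1] open 0.0121 q [17.  9. 10. 90. -0.  9.]
cm [-0.19  0.8  -0.91] rad [-0.0015  0.0001 -0.0161]
```

```bash
python3 -m pendant '[[[-0.19,0.8,2,0,0,-0.016,0],[0,0,1.6,0,0,0,0],[0,0,0,0,0,0,0],[0,0,0,0,0,0,0],[0,0,0,0,0,0,0]]]' >/dev/null
python3 to.py .5635 .1777 .12 188.7
python3 - <<'E'
from h import *
from scipy.optimize import differential_evolution as de
o=bot.get_obs();zt=o["ee_pos"][2]-.009+.018
P=[]
for c in C:
    im=bot.camera(c); cv2.imwrite(f"pics/hov_{c}.png",im[:,:,::-1])
    print(c,[(r["uv"],round(r["confidence"],2)) for r in bot.mark_of(c,"lid_grip")])
    for m in bot.masks_of(c,"lid"):
        p=np.argwhere(m["pixels"])[:,::-1]; r=cv2.minAreaRect((plane(c,p,zt)[:,:2]*1000).astype(np.float32)); print(c,round(m["confidence"],2),np.median(im[m["pixels"]],0),np.round(r[0],1),np.round(r[1],1),round(r[2],1))
s=cv2.imread("pics/hov_scene.png")[170:320,330:480]; t=cv2.imread("pics/hov_top.png")[150:300,180:330]
cv2.imwrite("pics/hov.png",np.hstack([cv2.resize(i,(400,400),interpolation=cv2.INTER_CUBIC) for i in(s,t)]))
E
```

```text
t 12.6167 pos [0.5644 0.1741 0.1259] rot [-1.7990e+02  1.3000e-01 -1.7162e+02] F [ 0.2  0.1 -1.3] open 0.0125 q [17. 10.  6. 86. -0.  9.]
cm [0.04 0.37 0.59] rad [-0.0017  0.0022 -0.0055]
scene [([405.5, 229.2], 0.81), ([213.3, 197.8], 0.74)]
scene 0.91 [166. 154. 146.] [565.8 175.5] [188.5 143.2] 8.6
scene 0.83 [ 56. 144.  69.] [ 426.1 -231.6] [161.4 124.1] 24.1
top [([429.1, 331.7], 0.66), ([251.6, 211.8], 0.61)]
top 0.75 [124. 132. 133.] [569. 138.] [178.3  60.7] 8.5
top 0.67 [ 42. 117.  54.] [ 281.3 -224.6] [162.3 128.9] 23.0
```

View pics/hov.png

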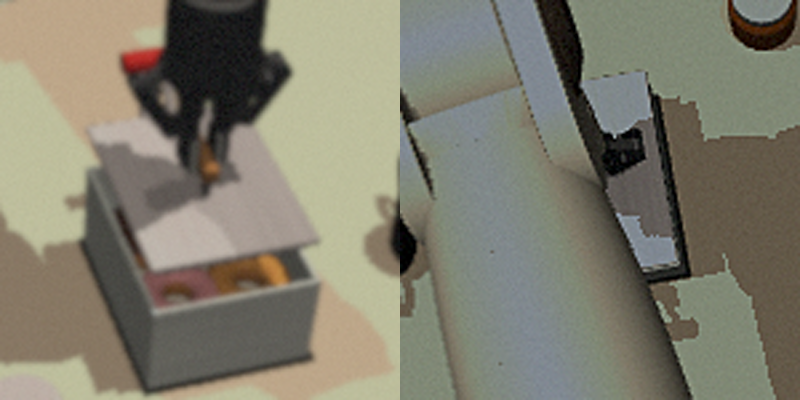

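The lid hangs level over the tin, its corners slightly inside the tin's outline in both views (scene crop 88,130 to 318,243). The top camera puts it within 1 mm of centre and the scene camera within 2 mm.

```bash
python3 to.py .5640 .1760 .10 188.6
```

```text
t 12.9167 pos [0.5647 0.1747 0.1262] rot [-179.92    0.19 -171.58] F [-0.5 -0.3 -2.2] open 0.0125 q [17. 10.  6. 86. -0.  9.]
cm [0.06 0.14 2.62] rad [-0.0014  0.0034 -0.0031]
```

```bash
python3 -m pendant '[[[0,0.1,1,0,0.0,-0.003,0],[0,0,0.9,0,0,0,0],[0,0,0,0,0,0,0],[0,0,0,0,0,0,0],[0,0,0,0,0,0,0]]]' >/dev/null
python3 to.py .5640 .1760 .087 188.6
python3 -m pendant '[[[0,0,0.4,0,0.003,0,0],[0,0,0.3,0,0,0,0],[0,0,0,0,0,0,0],[0,0,0,0,0,0,0]]]' >/dev/null
python3 to.py .5640 .1760 .087 188.6
```

```text
t 13.3333 pos [0.5644 0.1759 0.1048] rot [-1.7992e+02  1.7000e-01 -1.7137e+02] F [-0.6  0.2 -1.9] open 0.0125 q [17. 10.  4. 84. -0.  9.]
cm [0.04 0.02 1.78] rad [-0.0015  0.003   0.0005]
t 13.6667 pos [0.5645 0.176  0.0972] rot [-1.7992e+02 -2.0000e-02 -1.7136e+02] F [ 0.2 -0.5 -1.3] open 0.0128 q [17. 10.  3. 83. -0.  9.]
cm [0.04 0.01 1.02] rad [-0.0015 -0.0003  0.0006]
```

```bash
python3 -m pendant '[[[0,0,0.3,0,0,0,0],[0,0,0.2,0,0,0,0],[0,0,0,0,0,0,0],[0,0,0,0,0,0,0]]]' 
python3 -m pendant '[[[0,0,0.3,0,0,0,0],[0,0,0,0,0,0,0],[0,0,0,0,0,0,0]]]'
python3 -m pendant '[[[0,0,0.2,0,0,0,0],[0,0,0,0,0,0,0],[0,0,0,0,0,0,0]]]'
```

```text
time: 14.0
ee_pos: [0.5646, 0.176, 0.0919]
tcp_rot: [-179.9, 0.0, -171.4]
wrist_force: [-0.0, 0.1, -2.2]
opening: 0.0122
time: 14.25
ee_pos: [0.5647, 0.176, 0.0888]
tcp_rot: [-179.9, 0.0, -171.4]
wrist_force: [0.4, -0.1, -2.0]
opening: 0.0121
time: 14.5
ee_pos: [0.5649, 0.1761, 0.0871]
tcp_rot: [-179.9, 0.1, -171.4]
wrist_force: [-0.3, 0.4, -2.1]
opening: 0.0125
```

```bash
python3 -m pendant '[[[0,0,0.15,0,0,0,0],[0,0,0,0,0,0,0],[0,0,0,0,0,0,0]]]'
python3 -m pendant '[[[0,0,0.15,0,0,0,0],[0,0,0,0,0,0,0],[0,0,0,0,0,0,0]]]'
python3 -m pendant '[[[0,0,0.15,0,0,0,0],[0,0,0,0,0,0,0],[0,0,0,0,0,0,0]]]'
```

```text
time: 14.75
ee_pos: [0.5652, 0.1761, 0.0876]
tcp_rot: [-179.9, 0.2, -171.4]
wrist_force: [0.1, -0.4, -2.3]
opening: 0.0128
time: 15.0
ee_pos: [0.5654, 0.1762, 0.0871]
tcp_rot: [-180.0, 0.3, -171.4]
wrist_force: [-0.6, 0.1, -0.7]
opening: 0.0126
time: 15.25
ee_pos: [0.5656, 0.1763, 0.0872]
tcp_rot: [-180.0, 0.4, -171.4]
wrist_force: [0.9, 0.3, -1.1]
opening: 0.0127
```

```bash
python3 -m pendant '[[[0,0,0.3,0,0.007,0,0],[0,0,0.4,0,0,0,0]]]'
python3 -m pendant '[[[0,0,0.5,0,0,0,0],[0,0,0.6,0,0,0,0]]]'
python3 to.py .5640 .1760 .087 188.6
python3 -m pendant '[[[0,0,0,0,0,0,20],[0,0,0,0,0,0,40],[0,0,0,0,0,0,60],[0,0,0,0,0,0,60],[0,0,0,0,0,0,60]]]'
python3 -m pendant '[[[0,0,-1,0,0,0,60],[0,0,-2,0,0,0,60],[0,0,-3,0,0,0,60],[0,0,-3,0,0,0,60],[0,0,-3,0,0,0,60]]]'
python3 to.py .5640 .1760 .087 188.6
python3 - <<'E'
from h import *
for c in C:
    im=bot.camera(c); cv2.imwrite(f"pics/set_{c}.png",im[:,:,::-1])
    print(c,[(r["uv"],round(r["confidence"],2)) for r in bot.mark_of(c,"lid_grip")])
    for m in bot.masks_of(c,"lid"):
        p=np.argwhere(m["pixels"])[:,::-1]; r=cv2.minAreaRect((plane(c,p,.096)[:,:2]*1000).astype(np.float32)); print(c,round(m["confidence"],2),np.median(im[m["pixels"]],0),np.round(r[0],1),np.round(r[1],1),round(r[2],1))
s=cv2.imread("pics/set_scene.png")[150:330,325:475]
cv2.imwrite("pics/set.png",cv2.resize(s,(500,600),interpolation=cv2.INTER_CUBIC))
E
```

```text
time: 15.42
ee_pos: [0.5657, 0.1763, 0.0868]
tcp_rot: [180.0, 0.2, -171.4]
wrist_force: [-16.5, -6.5, 40.8]
opening: 0.0125
time: 15.58
ee_pos: [0.566, 0.1764, 0.0868]
tcp_rot: [179.9, 0.6, -171.4]
wrist_force: [-21.3, -6.5, 49.8]
opening: 0.0128
t 15.5833 pos [0.566  0.1764 0.0868] rot [ 179.92    0.65 -171.36] F [-21.3  -6.5  49.8] open 0.0128 q [17.  9.  2. 82. -0.  9.]
cm [ 0.2  -0.01 -0.03] rad [0.0014 0.0113 0.0006]
time: 16.0
ee_pos: [0.5669, 0.1767, 0.0889]
tcp_rot: [179.9, 0.9, -171.4]
wrist_force: [0.0, -0.2, 0.5]
opening: 0.051
time: 16.42
ee_pos: [0.5615, 0.1751, 0.2041]
tcp_rot: [-180.0, -0.1, -171.4]
wrist_force: [0.0, -0.3, 0.2]
opening: 0.0513
t 16.4167 pos [0.5615 0.1751 0.2041] rot [-1.7997e+02 -1.4000e-01 -1.7136e+02] F [ 0.  -0.3  0.2] open 0.0513 q [17. 10. 16. 95. -0.  9.]
cm [-0.29  0.06 11.71] rad [-0.0005 -0.0025  0.0006]
scene [([215.6, 199.8], 0.89), ([404.4, 245.4], 0.84), ([383.4, 190.3], 0.28)]
scene 0.9 [166. 154. 146.] [566.9 175.9] [182.1 137.4] 8.7
scene 0.77 [ 55. 142.  69.] [ 375.7 -237.6] [171.7 129.9] 23.8
top [([251.9, 215.9], 0.91), ([426.2, 334.4], 0.84)]
top 0.7 [ 42. 117.  54.] [ 277.3 -231.9] [166.4 130.3] 23.8
top 0.61 [127. 135. 140.] [569.2 144.1] [178.6  70.3] 9.0
```

View pics/set.png

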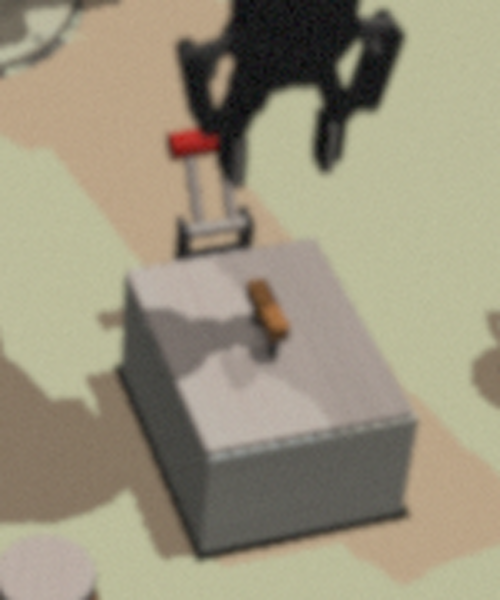

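The lid sits flush all round: the plate's top corners at (125,270), (315,240), (415,420) and (210,450) meet the tin's edges. The catch is still open, with its red bar at (195,143). Next I'll go behind the catch with the fingers shut, passing over it high up.

```bash
python3 -m pendant '[[[0,0,0,0,0,0,0],[3,0,0,0,0,0,0],[4,0,0,0,0,0,0],[4,0,0,0,0,0,0],[4,0,0,0,0,0,0]]]' 40 >/dev/null
python3 -m pendant '[[[2,0,0,0,0,0,0],[1,0,0,0,0,0,0],[0,0,0,0,0,0,0],[0,0,0,0,0,0,0],[0,0,0,0,0,0,0]]]' >/dev/null
python3 to.py .376 .151 .125 188.6
```

```text
t 17.55 pos [0.3728 0.1451 0.1891] rot [-179.75   -1.32 -171.39] F [0.2 0.3 0.1] open 0.0001 q [ 21. -14. -10.  96.   0.  13.]
cm [-0.55  0.56  6.4 ] rad [-0.0043 -0.0231  0.0003]
```

```bash
python3 -m pendant '[[[0,0.5,2.5,-0.004,-0.023,0,0],[0,0,2.2,0,0,0,0],[0,0,1,0,0,0,0],[0,0,0,0,0,0,0],[0,0,0,0,0,0,0]]]' >/dev/null
python3 to.py .376 .151 .125 188.6
python3 - <<'E'
from h import *
from scipy.spatial.transform import Rotation
im=bot.camera("scene")
print([(r["uv"],round(r["confidence"],2)) for r in bot.mark_of("scene","catch_tip")])
cv2.imwrite("pics/pre.png",cv2.resize(im[140:280,330:470],(600,600),interpolation=cv2.INTER_CUBIC)[:,:,::-1])
E
```

```text
t 17.9667 pos [0.3747 0.1504 0.129 ] rot [-1.7995e+02 -8.0000e-02 -1.7146e+02] F [ 0.2 -0.1 -0.7] open 0.0001 q [ 22. -16. -18.  88.  -0.  13.]
cm [-0.14  0.04  0.4 ] rad [-0.0008 -0.0014 -0.001 ]
[([387.5, 192.3], 0.71)]
```

View pics/pre.png

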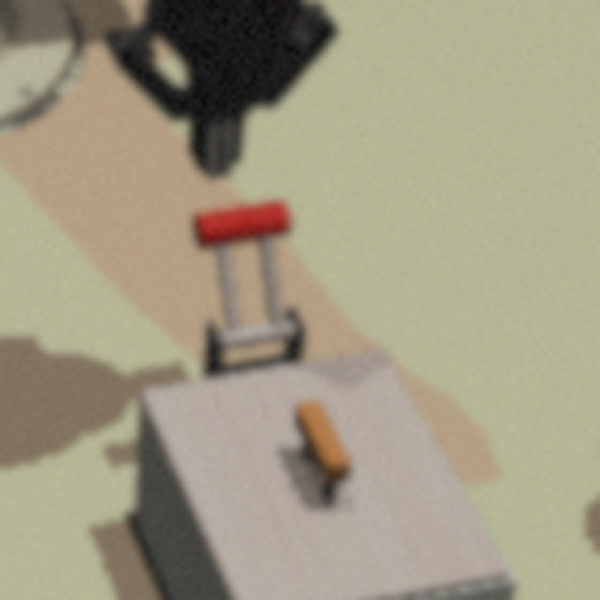

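```bash
python3 -c "
from h import *
for z in(.129,.139,.149,.159):print(z,proj('scene',[.3747,.1504,z]))"
```

```text
0.129 [[378.95290845 187.55273678]]
0.139 [[379.15448381 184.17074051]]
0.149 [[379.35724506 180.75971025]]
0.159 [[379.56119398 177.31936531]]
```

Fingertips at (215,172) sit behind the red bar (243,222) and in line with it along the tin axis, at true z ≈ 0.149. I'll lower 8 mm, then push.

```bash
python3 -m pendant '[[[0,0,0.8,0,0,0,0],[0,0,0,0,0,0,0],[-1,0,0,0,0,0,0],[-1,0,0,0,0,0,0],[-0.7,0,0,0,0,0,0]]]' 
python3 -m pendant '[[[-0.7,0,0,0,0,0,0],[-0.7,0,0,0,0,0,0],[-0.7,0,0,0,0,0,0],[-0.7,0,0,0,0,0,0],[-0.7,0,0,0,0,0,0]]]' 
python3 to.py .4500 .1604 .121 188.6
```

```text
time: 18.48
ee_pos: [0.405, 0.1553, 0.124]
tcp_rot: [180.0, 0.2, -171.4]
wrist_force: [0.1, 0.4, 0.1]
opening: -0.0003
time: 18.9
ee_pos: [0.444, 0.1611, 0.1244]
tcp_rot: [180.0, 0.2, -171.5]
wrist_force: [0.1, -0.6, 1.7]
opening: -0.0001
t 18.9 pos [0.444  0.1611 0.1244] rot [ 179.97    0.18 -171.47] F [ 0.1 -0.6  1.7] open -0.0001 q [ 20.  -7. -11.  86.  -0.  11.]
cm [-0.58 -0.16  0.34] rad [ 0.0006  0.0031 -0.0012]
```

```bash
python3 -m pendant '[[[-0.7,0,0,0,0,0,0],[-0.7,0,0,0,0,0,0],[-0.5,0,0,0,0,0,0],[0,0,0,0,0,0,0],[0,0,0,0,0,0,0]]]' 
python3 -m pendant '[[[0,0,0,0,0,0,0],[0,0,0,0,0,0,0],[0,0,0,0,0,0,0],[0,0,0,0,0,0,0],[0,0,0,0,0,0,0]]]'
python3 - <<'E'
from h import *
bot.camera("scene")
print([(r["uv"],round(r["confidence"],2)) for r in bot.mark_of("scene","catch_tip")])
for a in (0,.6,1.0,1.5,2.17):
    l=a-.6; e=np.array([.9885,.151]); print(a,proj("scene",[*(np.array([.4602,.1616])+.06*np.sin(l)*e),.106+.06*np.cos(l)])[0].round(1))
E
```

```text
time: 19.32
ee_pos: [0.4668, 0.1644, 0.1235]
tcp_rot: [180.0, 0.2, -171.5]
wrist_force: [0.3, 0.2, -0.1]
opening: -0.0001
time: 19.73
ee_pos: [0.4661, 0.1643, 0.1238]
tcp_rot: [180.0, 0.2, -171.5]
wrist_force: [0.4, -0.5, 0.4]
opening: -0.0002
[([398.4, 233.4], 0.69)]
0 [385.8 191.6]
0.6 [390.9 196.7]
1.0 [394.1 204.7]
1.5 [397.1 217.5]
2.17 [397.9 234. ]
```

The red bar is now at (398,233), where the closed position projects (398,234). I'll back off upward and check.

```bash
python3 -m pendant '[[[0,0,-2,0,0,0,0],[0,0,-3,0,0,0,0],[0,0,-3,0,0,0,0],[3,0,0,0,0,0,0],[3,0,0,0,0,0,0]]]' >/dev/null
python3 -m pendant '[[[3,0,0,0,0,0,0],[2,0,0,0,0,0,0],[0,0,0,0,0,0,0],[0,0,0,0,0,0,0],[0,0,0,0,0,0,0]]]'
python3 - <<'E'
from h import *
im0=cv2.imread("pics/scene0.png")
for c in C:
    im=bot.camera(c)
    for t in("catch_tip","lid_grip","mug","cup","jar"): print(c,t,[(r["uv"],round(r["confidence"],2)) for r in bot.mark_of(c,t)][:2])
    for m in bot.masks_of(c,"lid"):
        p=np.argwhere(m["pixels"])[:,::-1]; r=cv2.minAreaRect((plane(c,p,.096)[:,:2]*1000).astype(np.float32)); print(c,round(m["confidence"],2),np.round(r[0],1),np.round(r[1],1),round(r[2],1))
E
```

```text
time: 20.67
ee_pos: [0.354, 0.1476, 0.2076]
tcp_rot: [179.9, 0.3, -171.5]
wrist_force: [0.3, -0.7, 0.9]
opening: -0.0002
scene catch_tip [([399.5, 233.8], 0.72)]
scene lid_grip [([214.1, 199.0], 0.9), ([404.2, 245.4], 0.72)]
scene mug [([488.9, 261.7], 0.66)]
scene cup [([131.9, 256.1], 0.85), ([398.1, 232.6], 0.21)]
scene jar [([341.1, 349.9], 0.74)]
scene 0.93 [ 377.1 -237.9] [168.4 127.1] 24.1
scene 0.72 [566.8 176.2] [183.  137.3] 8.3
top catch_tip [([252.2, 238.1], 0.94)]
top lid_grip [([252.4, 213.6], 0.9), ([425.8, 332.3], 0.82)]
top mug [([173.1, 240.2], 0.66)]
top cup [([497.6, 274.7], 0.56)]
top jar [([316.3, 155.8], 0.8), ([248.2, 218.1], 0.7)]
top 0.97 [ 275.8 -232.2] [167.2 131.3] 23.6
top 0.72 [563.4 178.2] [179.7 137.3] 9.0
```

```bash
python3 -c "
from workcell import bot
print(bot.job_done())"
```

```text
the job is handed in; nothing more can be done
None
```

The lid is seated in the doughnut tin, the catch is over and lying on it, and the job was handed in at about 21 s. No verdict was reported.

**What I did:** I gripped the steel lid by its bar, set it down into the mouth and pressed it home. The force was about 50 N at the wrist, and the height stopped where the sizes say it should. Then I pushed the catch from behind with shut fingers until it toppled, and backed off.

**Last checks:**
- **Lid:** the top camera puts it at (563.4, 178.2) mm and 9.0°, against (562.5, 177.7) mm and 8.8° for the tin.
- **Catch:** the red bar shows at pixel (399.5, 233.8); closed on the lid it should be at (397.9, 234.0).
- **Bystanders:** the mug, cup and jar are within about 4 pixels of where they started, roughly the scatter of the marks.
- **Gripper:** it is clear of everything.

**What failed or disagreed:**
- **First grasp:** it closed on nothing. The reported finger height read about 18 mm lower than the cameras showed. I corrected by eye and allowed for it from then on.
- **Scene camera:** its tin and lid positions differ from the top camera's by 3 to 8 mm. Within each camera the two agree to about 4 mm or better.

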